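Mix the settled reagent bottle on the touch vortex mixer

ROBOT

A 6-joint arm with a two-finger parallel gripper is mounted at the origin on the work surface. World frame = base frame: x ahead of the robot, y to its left, z up, the work surface at z = 0. Lengths are in m, angles in rad, forces in N, time in s.
With the tool pointing down it reaches from about 0.325 to 0.925 m from the base axis. Payload 3.1 kg.
Tool frame: the origin (TCP) lies between the finger pads; the fingertips stand 8 mm ahead of it and the grasp point (between the pads) lies 11 mm behind it; z points along the fingers, y is the line along which they close (so a half turn about z gives the same grasp; the last joint's range is limited). The gripper opens to 85 mm and grips with 20 to 120 N. Pads are 22 mm wide; open, the fingers measure 114 mm over their backs; the gripper's body (76 mm by 85 mm) begins 54 mm behind the grasp point. The pads swing forward as they close: fully open they stand 13 mm farther back than shut.
Start: joints at [1.211, 0.217, 1.613, -0, 1.311, -0.112], TCP at [0.153, 0.606, 0.2] pointing down, gripper open.
Joint ranges: [-2.75, 2.75], [-0.78, 2.1], [0.31, 2.55], [-1.13, 4.27], [0.13, 2.63], [-2.58, 2.58]. Speed limits (rad/s): [2.79, 2.79, 3.14, 3.14, 3.14, 3.14].

INTERFACE

Orientations are given as a unit quaternion [x, y, z, w].
In Python, from workcell import ctrl, viewer gives the robot as it stands.
- The arm moves only by the tool move_arm, never from a script. Its argument "deltas" is a list that holds one entry, the list of rows, each a list of 5 numbers: the shift along the world's x, y, z in cm, then the turn about the world's z in degrees, then the finger opening in cm, from 0 to 8.54. A call has 1 to 10 rows; each row is the pose to reach, as a shift and turn from the pose commanded when the call began; what a row does not reach only later rows make up. A row lasts 1/8 s, in which the tool goes at most 62.5 mm and 10.7 degrees, less where a joint would pass 70% of its speed; a pose out of reach is approached as far as the arm can. A call with a gripper value outside its range is refused whole. The fingers move at their own pace and stop on an object; "force" is the grip in N (left out, the last holds). Time passes only in rows, so rows that repeat a pose let the fingers close. It gives the time, the measured TCP pose, the force, the opening and the grip force at its end, in the units of the state.
- ctrl.observe(): the state, without advancing time (a new reading comes with each control period).
- viewer.camera(name): name is "scene" or "top" or "wrist"; returns (picture, depth): 480x640x3 uint8, red, green, blue; 480x640 float32, m along the optical axis (not along the pixel's ray), 0 where there is no reading.
- viewer.camera_params(name): a dict with "mtx" (3x3 intrinsics, pixels), "rvec" (rotation vector, rad) and "tvec" (3), from world to camera coordinates, as OpenCV has them. Camera axes: x right, y down, z forward; pixel columns grow to the right and rows downward; lengths in m; the calibration is good to about 2 mm. A picture is of the moment at which its call begins: read the wrist's pose just before it. camera_params takes no time and is no camera call; for the wrist camera it gives the pose at the moment of the call.
- ctrl.sign_off(): hands the job in; it is judged then, once.
The state is a dict: "clock": time; "joint_pos": joint angles; "dq": joint speeds; "joint_efforts": joint torques, N m; "tcp_pos": TCP position; "orientation": TCP orientation; "wrist_force": force on the tool from outside, world axes, zero at the start; "moment": the same for the moment, N m; "width": opening from 0.0 (shut) to 1.0 (fully open); "finger_force": force on a finger pad.
Only numpy, scipy, OpenCV 4.12 (cv2) and the standard library are available. Lean on these libraries where they do the work, as an engineer would, in place of code of your own. Each camera call takes 0.05 s, during which the arm holds its last target. There are 200 camera calls.

TASK

The reagent in the tall round bottle has settled. Take that bottle out of its compartment in the caddy, press it upright and centred onto the sprung platform of the vortex mixer until the platform is fully down, and keep it fully down for at least two seconds without a break. Then set the bottle down, upright, in the same compartment, still in the grip until it is down, and let go; leave the other things where they are.

Things in the scene. Friction and masses are not known exactly. Their poses are not given: they have to be found in the camera images.
- bottle_center (a point): The tall round bottle: plain white plastic, straight body 42 mm wide from its flat bottom up to 72 mm, then shoulder, neck and a 29 mm wide screw cap; 110 mm tall, 80 to 150 g. The tallest and only slim round one of the three containers in the caddy; it may be in any compartment. Point: on its axis, 55 mm above its bottom (half-way up); z is its axis, up. Grip the straight body.
- caddy: Low grey tray, fixed, 100 (its x) by 244 (its y) by 26 mm high, walls and floor 4 mm; two dividers make three equal compartments in a row along its y, each 92 (x) by 76 mm (y) inside, one container in each. Left or right of the robot's centre line, yaw varies. Origin: centre of its underside. Fingers closing along the caddy's x have free room on both sides of the bottle.
- cell0 (a point): Centre of the compartment at the caddy's -y end, on its floor (4 mm above the bench).
- cell1 (a point): Centre of the middle compartment, on its floor.
- cell2 (a point): Centre of the compartment at the caddy's +y end, on its floor.
- mixer: Touch-start vortex mixer, fixed, on the other side from the caddy: light grey housing 160 (its x) by 126 mm (its y), 118 mm high, with a sloped panel (dial and rocker) facing its -x, and on top a dark collar and a black rubber platform whose axis is 24 mm towards the housing's +x. Origin: centre of its underside, on the bench.
- pad_top (a point): Centre of the platform's flat upper face, 146 mm above the bench when up; moves down with it. The platform is a round black rubber dish 75 mm wide: a flat floor 66 mm across inside a rim 4 mm high. The bottle's bottom must stand flat on that floor, inside the rim.
- mixer_pad (a joint): How far the platform is pressed down (m): 0 up, 0.006 at its lower stop (fully down). A spring holds it up: it begins to move at about 4.5 N of downward push and reaches the stop at about 9 N; a bottle merely stood on it does not move it.
- jar_center (a point): The squat white jar with a wide screw cap, 57 mm wide, 58 mm tall, in another compartment; to be left alone. Point: its centre, half-way up.
- square_center (a point): The square white bottle with a screw cap, 42 mm square, 85 mm tall, in another compartment; to be left alone. Point: its centre, half-way up.
- beaker_center (a point): Small open glass beaker, 48 mm wide, 58 mm tall, between caddy and mixer; to be left alone. Point: its centre, half-way up.
- pen_center (a point): Marker pen lying on the bench near the robot, 145 mm long, 13 mm thick; to be left alone. Point: its middle.
- lid_center (a point): White jar lid lying flat towards the back of the bench, 78 mm wide, 16 mm high; to be left alone. Point: its centre.
- tipbox_center (a point): Pipette-tip box with a clear lid towards the back of the bench, 124 by 86 mm, 77 mm high; to be left alone. Point: its centre.
Not all that is in view belongs to the job. What is shaped like the part that bears bottle_center but blue or orange is not meant.

How it is judged:
By the outcome, as a careful person would: the job done as asked, in the order asked, and still so for the second after the job is handed in, with the robot touching nothing.
It also fails if it takes over 51 s, if anything falls off the work surface, if the arm or the gripper's body presses on something with over 40 N, if the wrist force passes 120 N, or if a joint passes its speed limit or range.

## Working session

There is one attempt and no reset: what is moved stays moved. The work goes in short steps, Python scripts to look and compute and a tool call to move; the robot and the scene stay as the last step left them, time stands still between calls to the robot, and variables do not carry over. Pictures are saved under pics/ and viewed, at most 10 in all, crops included, and the job is handed in when it is done.

Besides the shell and the picture viewer there is one more tool, called after "Request:" as name(argument=value, ...), one argument or row to a line, values as JSON. move_arm: Moves the arm, as the interface text tells. Its arguments: {"type":"object","properties":{"deltas":{"type":"array","items":{"type":"array","items":{"type":"array","items":{"type":"number"}}}},"force":{"type":"number"}},"required":["deltas"]}

```bash
mkdir -p pics; cat > h.py <<'E'
import numpy as np, cv2
from workcell import ctrl, viewer
def cam(n):
    p=viewer.camera_params(n); im,d=viewer.camera(n)
    return im,d,np.array(p["mtx"],float),cv2.Rodrigues(np.array(p["rvec"],float))[0],np.array(p["tvec"],float).ravel()
def cloud(d,K,R,t):
    v,u=np.indices(d.shape); c=np.stack([(u-K[0,2])/K[0,0]*d,(v-K[1,2])/K[1,1]*d,d],-1)
    P=(c-t)@R; P[d<=0]=np.nan; return P
def ray(u,v,z,K,R,t):
    r=R.T@np.array([(u-K[0,2])/K[0,0],(v-K[1,2])/K[1,1],1]); o=-R.T@t
    return o+r*(z-o[2])/r[2]
E
python3 - <<'E'
from h import *
s=ctrl.observe(); print(s)
for n in("top","scene"):
    im,d,K,R,t=cam(n); cv2.imwrite(f"pics/{n}.png",im[...,::-1]); np.savez(f"{n}.npz",im=im,d=d,K=K,R=R,t=t); print(n,-R.T@t,K[0,0])
E
```

```text
{'clock': 0.0, 'joint_pos': array([ 1.21079755e+00,  2.17774612e-01,  1.61491789e+00,  1.83235806e-05,
        1.31132343e+00, -1.12186480e-01]), 'dq': array([ 0.00113978, -0.00040525, -0.0004236 ,  0.00014901,  0.00032607,
        0.00058858]), 'joint_efforts': array([ 2.03615025e-03, -3.96839547e+01, -3.03861094e+01,  3.41988539e-05,
        9.54542571e-03,  7.63443154e-06]), 'tcp_pos': array([0.15295107, 0.60507724, 0.19896417]), 'orientation': array([ 1.23591593e-01,  9.92332429e-01, -1.17595878e-03, -2.92016122e-04]), 'wrist_force': array([ 0.46808711,  0.02130512, -0.84097584]), 'moment': array([ 0.00136405, -0.02291042,  0.00031096]), 'finger_force': 0.0, 'width': 0.9980219911213706}
top [0.37551511 0.01750554 1.11543562] 562.8494257746083
scene [1.114899   0.14101248 0.6993541 ] 465.92258336114463
```

View pics/top.png

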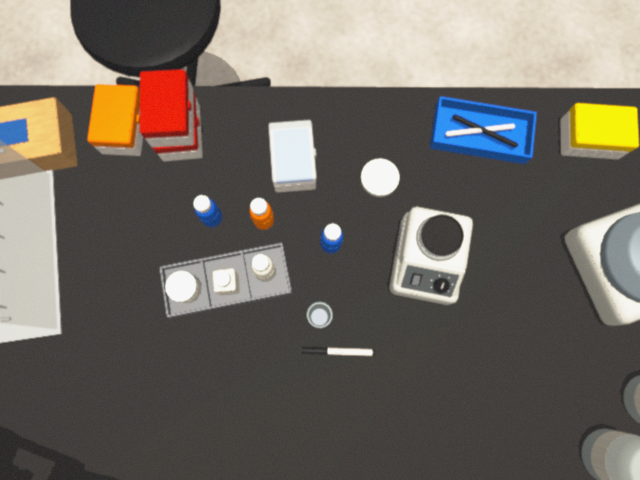

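View pics/scene.png

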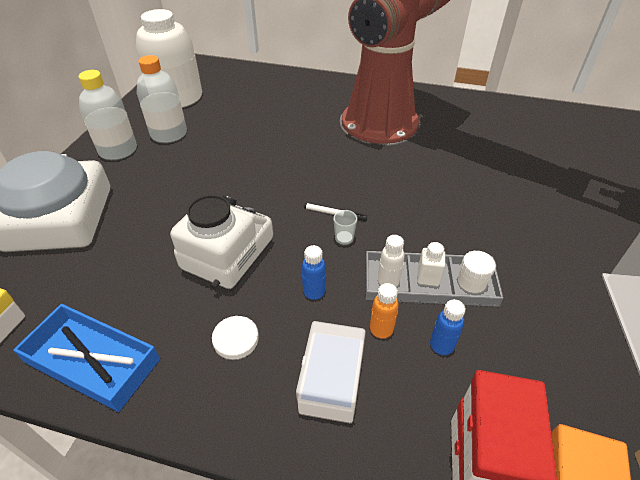

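The top view shows the caddy (corners about (160,265), (283,245), (291,291), (168,316)). It holds the jar at (182,286), the square bottle at (224,279) and the round bottle at (262,264), which is in the end compartment nearest the mixer. The mixer platform is at (441,237) and the beaker at (319,315). The scene view agrees, with the white round bottle at (391,262). Blue and orange decoys stand outside the caddy.

```bash
python3 - <<'E'
from h import *
def ld(n):
    f=np.load(n+".npz"); return [f[k] for k in("im","d","K","R","t")]
def circ(P,m,n,lo,hi):
    q=P[m&(P[...,2]>lo)&(P[...,2]<hi)]
    if len(q)<8: print(n,"few",len(q)); return
    (c,r)=cv2.minEnclosingCircle(q[:,:2].astype(np.float32)); print(n,"circ",np.round(c,4),"diam",round(2*r,4),"z",np.round(np.median(q[:,2]),4),len(q))
for n in("top","scene"):
    im,d,K,R,t=ld(n); P=cloud(d,K,R,t); print(n,"bench z",np.nanmedian(P[...,2]))
    if n=="top":
        boxes=dict(bottle=(245,250,280,285),pad=(405,205,475,270),caddy=(150,235,300,325),beaker=(300,295,340,335),blue=(315,220,350,255),orange=(245,195,278,232))
    else:
        boxes=dict(bottle=(375,230,408,290),pad=(180,190,240,240))
    v,u=np.indices(d.shape); B={k:(u>=a)&(v>=b)&(u<c)&(v<e) for k,(a,b,c,e) in boxes.items()}
    circ(P,B["bottle"],"cap",.105,.125)
    dark=im.max(-1)<70
    circ(P,B["pad"]&dark,"pad",.138,.158)
    w=B["pad"]&dark&(P[...,2]>.12); print(np.nanpercentile(P[...,2][w],[5,50,95]))
    if n=="scene": circ(P,B["bottle"]&(im.min(-1)>120),"body",.04,.07)
    if n=="top":
        for k in("beaker","blue","orange"):
            q=P[B[k]&(P[...,2]>.03)]; print(k,np.median(q,0).round(3),q[:,2].max().round(3))
        q=P[B["caddy"]&(P[...,2]>.015)&(P[...,2]<.034)]
        r=cv2.minAreaRect(q[:,:2].astype(np.float32)); print("caddy",r)
        m=(B["caddy"]&(im.max(-1)>75)).astype(np.uint8); 
        m=cv2.morphologyEx(m,cv2.MORPH_CLOSE,np.ones((5,5)));c=max(cv2.findContours(m,0,2)[0],key=cv2.contourArea)
        c=np.array([ray(*p[0],.026,K,R,t)[:2] for p in c],np.float32); print("caddy col",cv2.minAreaRect(c))
        m=(B["bottle"]&(im.min(-1)>190)&(P[...,2]>.09)).astype(np.uint8); c=max(cv2.findContours(m,0,2)[0],key=cv2.contourArea)
        (a,b),rr=cv2.minEnclosingCircle(c); print("cap px",a,b,rr,ray(a,b,.112,K,R,t))
    if n=="top":
        m=(B["pad"]&dark).astype(np.uint8);c=max([c for c in cv2.findContours(m,0,2)[0]],key=cv2.contourArea)
        e=cv2.fitEllipse(c); print("pad ell",e, ray(*e[0],.148,K,R,t))
E
```

```text
top bench z 0.00023758226379273274
cap circ [0.5444 0.1158] diam 0.0313 z 0.1138 213
pad circ [ 0.588  -0.2072] diam 0.0721 z 0.1466 1215
[0.1434804  0.14655535 0.15061147]
beaker [0.461 0.007 0.056] 0.063
blue [ 0.594 -0.015  0.086] 0.113
orange [0.642 0.118 0.084] 0.115
caddy ((0.5252556204795837, 0.1913619041442871), (0.10078664869070053, 0.24429216980934143), 11.495270729064941)
caddy col ((0.5245170593261719, 0.19069311022758484), (0.10841882228851318, 0.248463436961174), 11.567760467529297)
cap px 260.9569091796875 263.38360595703125 9.739494323730469 [0.5422067  0.11320904 0.112     ]
pad ell ((441.8799743652344, 234.79812622070312), (38.01387023925781, 39.332157135009766), 97.70458221435547) [ 0.58812498 -0.20761003  0.148     ]
scene bench z 0.0010746108660311042
cap circ [0.5934 0.1155] diam 0.1234 z 0.1127 314
pad circ [ 0.5903 -0.204 ] diam 0.076 z 0.147 469
[0.14094774 0.14700413 0.15094809]
body circ [0.548  0.1176] diam 0.0419 z 0.0555 253
```

Request:
move_arm(
  deltas=[
    [[4,-5,0,-6.5,8.5],[8,-10,0,-13,8.5],[12,-15,0,-19.5,8.5],[16,-20,0,-26,8.5],[20,-25,0,-32,8.5],[24,-30,0,-39,8.5],[28,-35,0,-45,8.5],[32,-40,0,-52,8.5],[36,-45,0,-58,8.5],[39,-49,0,-64.3,8.5]],
  ],
  force=60,
)

```text
clock: 1.35
tcp_pos: [0.5432, 0.1152, 0.1999]
orientation: [0.634, 0.773, -0.0, -0.0]
wrist_force: [-0.0, 0.6, 0.3]
width: 0.993
finger_force: 0.0
```

Request:
move_arm(
  deltas=[
    [[0,0,0,0,8.5],[0,0,0,0,8.5],[0,0,0,0,8.5]],
  ],
)

```text
clock: 1.72
tcp_pos: [0.5414, 0.1182, 0.1999]
orientation: [0.632, 0.775, -0.0, -0.001]
wrist_force: [0.4, 0.3, -0.3]
width: 0.996
finger_force: 0.0
```

```bash
python3 - <<'E'
from h import *
s=ctrl.observe(); print(s["clock"],s["tcp_pos"],s["orientation"],s["wrist_force"])
im,d,K,R,t=cam("wrist"); cv2.imwrite("pics/w1.png",im[...,::-1]); P=cloud(d,K,R,t)
xy=np.linalg.norm(P[...,:2]-np.array([.544,.1155]),axis=-1)
for lo,hi in((.1,.125),(.04,.074)):
    q=P[(xy<.04)&(P[...,2]>lo)&(P[...,2]<hi)]; print(lo,len(q))
    if len(q)>8: c,r=cv2.minEnclosingCircle(q[:,:2].astype(np.float32)); print(c,2*r,np.percentile(q[:,2],[50,98]))
E
```

```text
1.725 [0.54140383 0.11820026 0.19991349] [ 6.31841856e-01  7.75097134e-01 -2.26781022e-04 -5.01267622e-04] [ 0.37451946  0.2645964  -0.28598126]
0.1 1131
(0.5461553931236267, 0.11766849458217621) 0.03096943348646164 [0.11332339 0.11485335]
0.04 243
(0.5443059206008911, 0.122671939432621) 0.04108502343297005 [0.05809885 0.07350907]
```

View pics/w1.png

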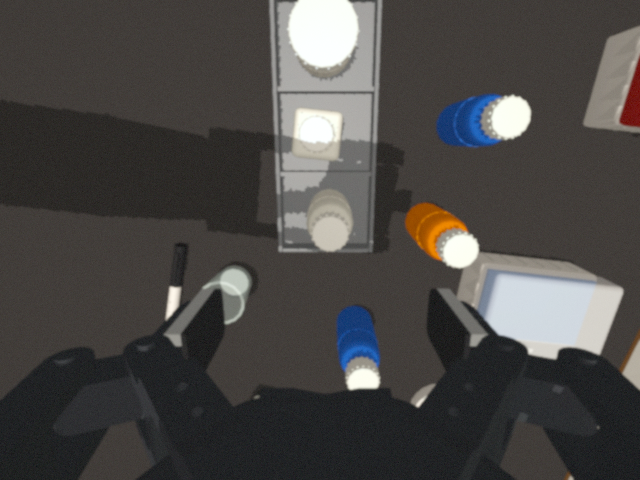

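The wrist view shows the white bottle's cap at (330,232) in the end compartment, and its orientation matches the caddy axes. The fingers are on either side, and the orange bottle at (455,245) is outside the finger path.

Request:
move_arm(
  deltas=[
    [[0.35,-0.1,0,0,7.5],[0.35,-0.1,-3,0,7.5],[0.35,-0.1,-6,0,7.5],[0.35,-0.1,-9,0,7.5],[0.35,-0.1,-11.5,0,7.5],[0.35,-0.1,-13.5,0,7.5],[0.35,-0.1,-14.5,0,7.5],[0.35,-0.1,-14.6,0,7.5],[0.35,-0.1,-14.6,0,7.5],[0.35,-0.1,-14.6,0,7.5]],
  ],
)

```text
clock: 3.02
tcp_pos: [0.547, 0.1161, 0.0554]
orientation: [0.633, 0.774, 0.001, 0.001]
wrist_force: [-0.6, 0.9, 0.1]
width: 0.878
finger_force: 0.0
```

Request:
move_arm(
  deltas=[
    [[0,0,0,0,3.5],[0,0,0,0,3.5],[0,0,0,0,3.5],[0,0,0,0,3.5],[0,0,0,0,3.5],[0,0,0,0,3.5],[0,0,0,0,3.5],[0,0,0,0,3.5]],
  ],
  force=60,
)

```text
clock: 4.03
tcp_pos: [0.546, 0.1159, 0.0543]
orientation: [0.633, 0.774, 0.0, 0.0]
wrist_force: [0.8, -0.2, 0.1]
width: 0.413
finger_force: 0.2
```

```bash
python3 - <<'E'
from h import *
im,d,K,R,t=cam("wrist"); cv2.imwrite("pics/w2.png",im[...,::-1])
s=ctrl.observe(); print(s["width"],s["finger_force"],s["tcp_pos"])
E
```

```text
0.40575588427365783 0.15869877068325877 [0.54602673 0.11593072 0.05432574]
```

View pics/w2.png

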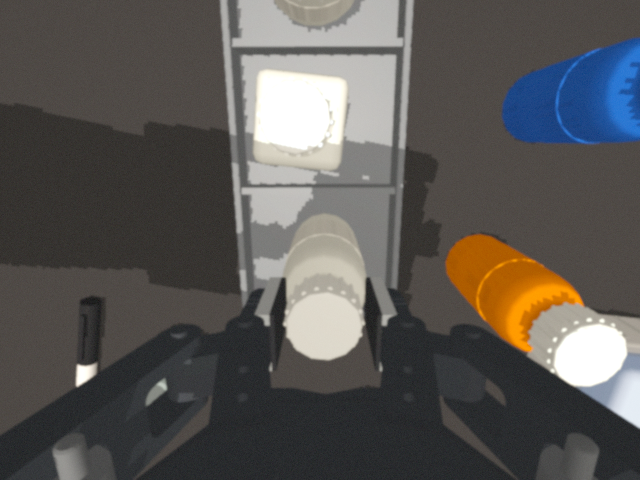

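The bottle stands between the pads, cap at (323,320), with the pads close to the body on both sides. The grip force is still low, so I'll command a tighter closure.

Request:
move_arm(
  deltas=[
    [[0,0,0,0,2.5],[0,0,0,0,2.5],[0,0,0,0,2.5],[0,0,0,0,2.5]],
  ],
  force=60,
)

```text
clock: 4.58
tcp_pos: [0.546, 0.1159, 0.0555]
orientation: [0.633, 0.774, -0.0, -0.0]
wrist_force: [-2.2, -0.9, 7.0]
width: 0.322
finger_force: 61.8
```

```bash
python3 - <<'E'
from h import *
im,d,K,R,t=cam("wrist"); cv2.imwrite("pics/w3.png",im[...,::-1]); P=cloud(d,K,R,t)
s=ctrl.observe(); T=s["tcp_pos"]; print(s["width"],s["finger_force"],s["wrist_force"])
for dz in(-.008,.011): print("proj",(lambda c:(K@c/c[2])[:2])(R@(T+[0,0,dz])+t))
m=(im.min(-1)>120)
xy=np.linalg.norm(P[...,:2]-T[:2],axis=-1)
for lo,hi in((.08,.1),(.1,.13),(.04,.074)):
    q=P[m&(xy<.04)&(P[...,2]>lo)&(P[...,2]<hi)]; print(lo,len(q))
    if len(q)>8: c,r=cv2.minEnclosingCircle(q[:,:2].astype(np.float32)); print(c,2*r,np.percentile(q[:,2],[50,98]))
v,u=np.indices(d.shape); b=(u>200)&(u<440)&(v>200)&(v<400)
print("column",[(r,P[r,323].round(3).tolist()) for r in range(220,390,20)])
print("row340",[(c,P[340,c].round(3).tolist()) for c in(255,270,280,300,350,370,380,395)])
E
```

```text
0.31845214270646366 61.76984646823257 [-3.34552378 -0.67134777  6.01616457]
proj [323.59327705 266.89660391]
proj [323.37162151 280.08276388]
0.08 2083
(0.5448885560035706, 0.1271166354417801) 0.04095722362399101 [0.0870957 0.0994444]
0.1 5676
(0.5462831854820251, 0.12052389979362488) 0.043305907398462296 [0.11337786 0.12354612]
0.04 1231
(0.5456254482269287, 0.1217787116765976) 0.041616957634687424 [0.05821589 0.07354062]
column [(220, [0.541, 0.138, 0.029]), (240, [0.541, 0.138, 0.07]), (260, [0.542, 0.133, 0.086]), (280, [0.543, 0.131, 0.103]), (300, [0.544, 0.127, 0.113]), (320, [0.545, 0.119, 0.113]), (340, [0.547, 0.111, 0.113]), (360, [0.564, 0.024, 0.001]), (380, [0.567, 0.006, 0.0])]
row340 [(255, [0.525, 0.125, 0.142]), (270, [0.529, 0.125, 0.141]), (280, [0.531, 0.116, 0.126]), (300, [0.539, 0.109, 0.113]), (350, [0.557, 0.113, 0.113]), (370, [0.562, 0.121, 0.125]), (380, [0.56, 0.132, 0.142]), (395, [0.564, 0.132, 0.141])]
```

View pics/w3.png

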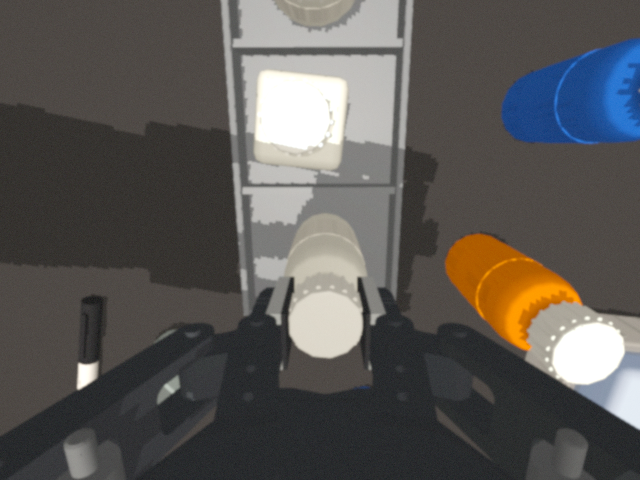

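Depth puts the pads' upper edges at z≈0.126, beside the cap (cap top 0.113 at (326,320)), so they may be holding the cap and not the body. I'll check from the side.

```bash
python3 - <<'E'
from h import *
im,d,K,R,t=cam("scene"); P=cloud(d,K,R,t)
c=(lambda c:(K@c/c[2])[:2])(R@np.array([.546,.117,.06])+t); print(c)
for z in(.004,.047,.076,.114): q=R@np.array([.546,.117,z])+t; print(z,(K@q/q[2])[:2])
x,y=c.astype(int); cv2.imwrite("pics/s2.png",cv2.resize(im[y-80:y+60,x-90:x+90,::-1],None,fx=4,fy=4))
print(x-90,y-80)
np.savez("s2.npz",im=im,P=P)
E
```

```text
[390.99809925 260.85550189]
0.004 [387.82780205 280.16090572]
0.047 [390.23524082 265.50089919]
0.076 [391.96072825 254.99360936]
0.114 [394.35823546 240.39408066]
300 180
```

View pics/s2.png

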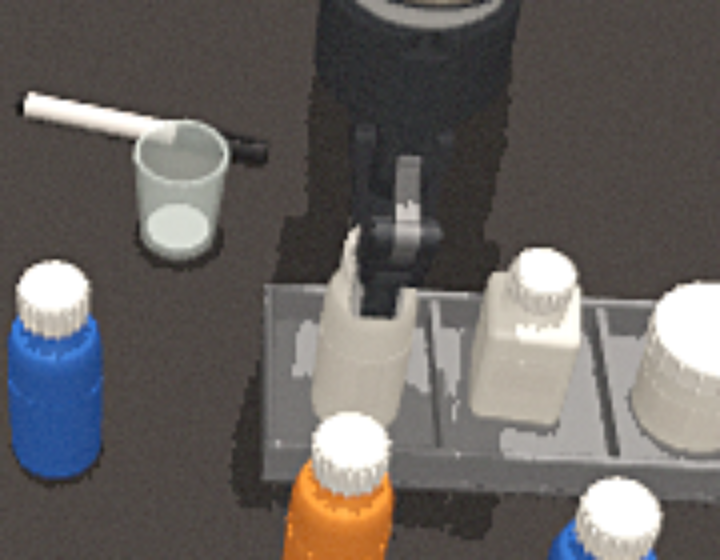

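The scene crop shows the fingertip ending at crop (380,312), up on the bottle's shoulder and slightly to its right. The pads sit higher than the TCP reading implied, so I'll measure the tip and bottle in 3D.

```bash
python3 - <<'E'
from h import *
f=np.load("s2.npz"); im,P=f["im"],f["P"]
v,u=np.indices(im.shape[:2]); dark=(im.max(-1)<75)&(u>386)&(u<406)&(v>232)&(v<262)
for r in range(236,262,3):
    k=dark[r]&(P[r,:,2]>.03); q=P[r,k]
    if len(q): print(r,len(q),np.nonzero(k)[0][[0,-1]],np.median(q,0).round(4), "y",q[:,1].min().round(4),q[:,1].max().round(4))
w=(im.min(-1)>110)&(u>370)&(u<408)&(v>262)&(v<284)
q=P[w&(P[...,2]>.03)&(P[...,2]<.06)]; print(len(q),cv2.minEnclosingCircle(q[:,:2].astype(np.float32)))
# circle lsq with r=.021
from scipy.optimize import least_squares
r=least_squares(lambda c:np.hypot(q[:,0]-c[0],q[:,1]-c[1])-.021,[.545,.117],loss="soft_l1",f_scale=.002); print("axis",r.x)
E
```

```text
236 6 [387 393] [0.572  0.1108 0.1497] y 0.1024 0.1163
239 6 [390 397] [0.6082 0.1165 0.1803] y 0.1108 0.1233
242 11 [389 405] [0.6073 0.1196 0.1762] y 0.1098 0.136
245 17 [389 405] [0.6026 0.1246 0.1636] y 0.1108 0.1368
248 16 [390 405] [0.5919 0.1258 0.1434] y 0.114 0.1376
251 14 [391 404] [0.589  0.1266 0.1361] y 0.1156 0.1369
254 8 [391 398] [0.5732 0.1221 0.1101] y 0.1163 0.1279
257 9 [390 398] [0.5717 0.122  0.1007] y 0.1154 0.1287
248 ((0.5479684472084045, 0.11766396462917328), 0.02126394771039486)
axis [0.5459499  0.11739807]
```

Both cameras agree: the tips are at z≈0.098, gripping the cap. That is about 4–5 cm higher than the TCP reading implies. The bottle's axis is still at (0.546, 0.117). I'll open, go down partway and check the tip height again.

Request:
move_arm(
  deltas=[
    [[0,0,0,0,7.5],[0,0,0,0,7.5],[0,0,0,0,7.5],[0,0,0,0,7.5],[0,0,0,0,7.5],[0,0,-0.5,0,7.5],[0,0,-1,0,7.5],[0,0,-1.5,0,7.5],[0,0,-1.5,0,7.5],[0,0,-1.5,0,7.5]],
  ],
)

```text
clock: 5.92
tcp_pos: [0.546, 0.116, 0.0392]
orientation: [0.633, 0.774, -0.0, -0.0]
wrist_force: [0.2, -0.1, -0.2]
width: 0.88
finger_force: 0.0
```

```bash
python3 - <<'E'
from h import *
s=ctrl.observe(); print(s["clock"],s["tcp_pos"],s["wrist_force"],s["width"])
im,d,K,R,t=cam("scene"); P=cloud(d,K,R,t); np.savez("s3.npz",im=im,P=P)
v,u=np.indices(d.shape); dark=(im.max(-1)<75)&(u>380)&(u<412)&(v>225)&(v<290)&(P[...,2]>.03)
q=P[dark]; print("lowest dark pts",q[np.argsort(q[:,2])[:300:30]].round(3).tolist())
cv2.imwrite("pics/s3.png",cv2.resize(im[170:310,310:490,::-1],None,fx=4,fy=4))
E
```

```text
5.925 [0.54601779 0.11595187 0.03924129] [ 0.2027457  -0.08758477 -0.23844848] 0.8804203459304636
lowest dark pts [[0.51, 0.099, 0.082], [0.512, 0.1, 0.095], [0.593, 0.133, 0.104], [0.614, 0.127, 0.131], [0.616, 0.122, 0.134], [0.614, 0.12, 0.136], [0.589, 0.116, 0.137], [0.614, 0.123, 0.142], [0.584, 0.114, 0.148], [0.612, 0.137, 0.151]]
```

View pics/s3.png

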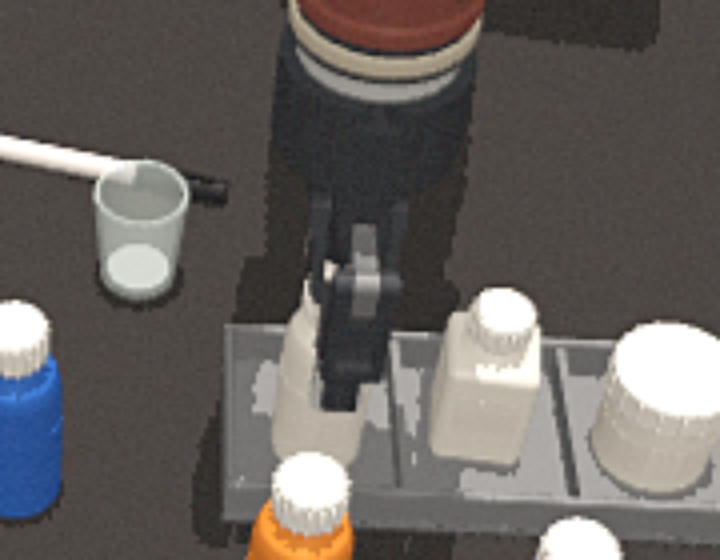

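The crop shows the near finger's tip at crop (340,408), i.e. image (395,272), just in front of the bottle body. I'll turn that pixel into a height.

```bash
python3 - <<'E'
from h import *
f=np.load("s3.npz"); P=f["P"]; im=f["im"]; p=viewer.camera_params("scene")
K=np.array(p["mtx"]);R=cv2.Rodrigues(np.array(p["rvec"],float))[0];t=np.array(p["tvec"],float).ravel()
o=-R.T@t
for u,v in((395,271),(392,268),(398,268),(395,265),(402,258)):
    r=R.T@np.array([(u-K[0,2])/K[0,0],(v-K[1,2])/K[1,1],1]); print(u,v,"depth",P[v,u].round(4),"plane x=.59",(o+r*(.59-o[0])/r[0]).round(4),im[v,u])
E
```

```text
395 271 depth [0.5951 0.1284 0.0918] plane x=.59 [0.59   0.1283 0.0859] [48 45 47]
392 268 depth [0.5989 0.1228 0.1023] plane x=.59 [0.59   0.1225 0.092 ] [37 44 47]
398 268 depth [0.5942 0.1324 0.1   ] plane x=.59 [0.59   0.1324 0.0951] [33 38 40]
395 265 depth [0.5953 0.1267 0.1072] plane x=.59 [0.59   0.1266 0.1011] [39 43 43]
402 258 depth [0.6017 0.1359 0.1346] plane x=.59 [0.59   0.1358 0.1217] [54 53 53]
```

The tip measures z≈0.09 at TCP reading 0.039, so a steady offset of about +5 cm is confirmed in two poses. I'll go down 2.9 cm more, watching the force, then grip.

Request:
move_arm(
  deltas=[
    [[0,0.1,-0.5,0,7.5],[0,0.1,-1,0,7.5],[0,0.1,-1.5,0,7.5],[0,0.1,-2,0,7.5],[0,0.1,-2.5,0,7.5],[0,0.1,-2.9,0,7.5],[0,0.1,-2.9,0,7.5]],
  ],
)

```text
clock: 6.85
tcp_pos: [0.5466, 0.117, 0.0105]
orientation: [0.633, 0.774, 0.0, 0.0]
wrist_force: [0.4, -0.1, 2.1]
width: 0.879
finger_force: 0.0
```

Request:
move_arm(
  deltas=[
    [[0,0,0,0,3],[0,0,0,0,3],[0,0,0,0,3],[0,0,0,0,3],[0,0,0,0,3],[0,0,0,0,3],[0,0,0,0,3],[0,0,0,0,3]],
  ],
  force=60,
)

```text
clock: 7.85
tcp_pos: [0.5463, 0.1169, 0.0108]
orientation: [0.633, 0.774, 0.0, 0.0]
wrist_force: [-2.3, 0.4, 5.3]
width: 0.478
finger_force: 61.0
```

Gripped on the body (about 41 mm). I'll lift and carry it to the mixer.

Request:
move_arm(
  deltas=[
    [[0,0,1,0,3],[0,0,3,0,3],[0,0,6,0,3],[0,0,9,0,3],[0,0,12,0,3],[0,0,15,0,3],[0,0,17,0,3],[0,0,18,0,3],[0,0,18,0,3]],
  ],
)

```text
clock: 8.98
tcp_pos: [0.5461, 0.117, 0.1905]
orientation: [0.633, 0.774, 0.0, 0.0]
wrist_force: [0.4, 0.2, -2.2]
width: 0.475
finger_force: 60.7
```

Request:
move_arm(
  deltas=[
    [[0.3,-2,0,0,3],[0.7,-6,0,0,3],[1.2,-10,0,0,3],[1.7,-14,0,0,3],[2.3,-18,0,0,3],[2.9,-22,0,0,3],[3.5,-26,0,0,3],[4.0,-30,0,0,3],[4.2,-32.3,0,0,3],[4.2,-32.3,0,0,3]],
  ],
)

```text
clock: 10.22
tcp_pos: [0.5872, -0.2076, 0.1892]
orientation: [0.634, 0.774, -0.0, -0.001]
wrist_force: [-0.1, 0.3, -1.1]
width: 0.476
finger_force: 60.7
```

Request:
move_arm(
  deltas=[
    [[0,0,0,0,3],[0,0,0,0,3],[0,0,0,0,3]],
  ],
)

```text
clock: 10.6
tcp_pos: [0.5881, -0.2049, 0.1904]
orientation: [0.632, 0.775, 0.0, 0.0]
wrist_force: [0.0, -0.1, -1.6]
width: 0.475
finger_force: 60.7
```

```bash
python3 - <<'E'
from h import *
from scipy.optimize import least_squares
s=ctrl.observe(); print(s["clock"],s["tcp_pos"],s["wrist_force"],s["width"],s["finger_force"])
im,d,K,R,t=cam("scene"); P=cloud(d,K,R,t); np.savez("s4.npz",im=im,P=P)
c=R@np.array([.589,-.206,.2])+t; x,y=(K@c/c[2])[:2].astype(int); print(x,y)
w=(im.min(-1)>110)&(np.hypot(P[...,0]-.59,P[...,1]+.206)<.035)
for lo,hi in((.18,.195),(.195,.21),(.21,.23)):
    q=P[w&(P[...,2]>lo)&(P[...,2]<hi)]
    if len(q)>10:
        r=least_squares(lambda c:np.hypot(q[:,0]-c[0],q[:,1]-c[1])-.021,[.589,-.206],loss="soft_l1",f_scale=.002); print(lo,len(q),"axis",r.x.round(4))
q=P[w&(P[...,2]>.165)]; print("bottom z",np.percentile(q[:,2],[0,1,3]))
cv2.imwrite("pics/s4.png",cv2.resize(im[y-80:y+70,x-90:x+90,::-1],None,fx=4,fy=4)[:600])
E
```

```text
10.6 [ 0.5881063  -0.20491177  0.19044606] [ 0.02429784 -0.1204087  -1.6193012 ] 0.475055653898818 60.677736047655344
202 186
0.18 115 axis [ 0.5874 -0.2047]
0.195 176 axis [ 0.5878 -0.2045]
0.21 200 axis [ 0.5887 -0.2045]
bottom z [0.18471218 0.186562   0.18882735]
```

View pics/s4.png

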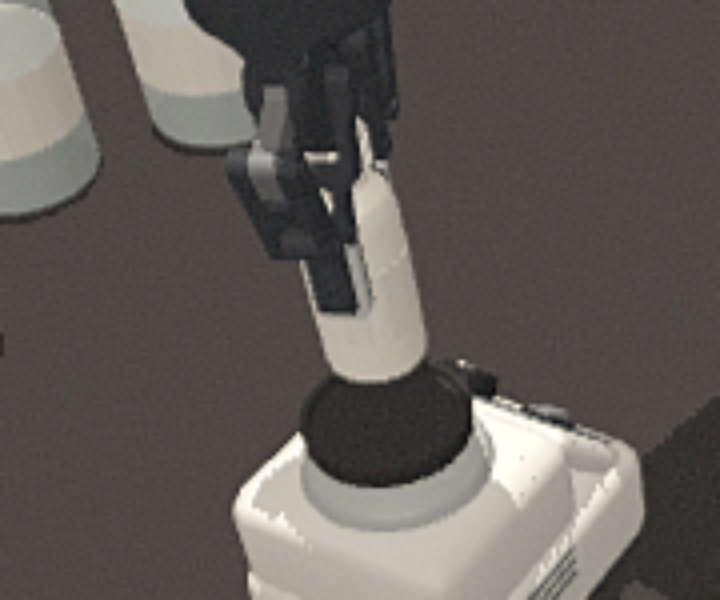

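The scene crop shows the bottle held upright just above the black platform (bottle bottom at (380,375), dish centre about (388,430) in the crop), within about 2 mm of centre. Next comes a 2 mm shift and a gentle descent.

Request:
move_arm(
  deltas=[
    [[0.2,0,-0.5,0,3],[0.2,0,-1.2,0,3],[0.2,0,-2,0,3],[0.2,0,-2.7,0,3],[0.2,0,-3.2,0,3],[0.2,0,-3.5,0,3],[0.2,0,-3.7,0,3],[0.2,0,-3.8,0,3],[0.2,0,-3.8,0,3]],
  ],
  force=90,
)

```text
clock: 11.78
tcp_pos: [0.5902, -0.2062, 0.153]
orientation: [0.633, 0.774, -0.0, 0.0]
wrist_force: [-0.6, -0.1, 2.1]
width: 0.471
finger_force: 90.9
```

Request:
move_arm(
  deltas=[
    [[0,0,-0.15,0,3],[0,0,-0.3,0,3],[0,0,-0.3,0,3]],
  ],
)

```text
clock: 12.15
tcp_pos: [0.5902, -0.2062, 0.1499]
orientation: [0.633, 0.774, -0.0, 0.0]
wrist_force: [-3.3, 1.1, 5.8]
width: 0.468
finger_force: 91.1
```

Request:
move_arm(
  deltas=[
    [[0,0,-0.1,0,3],[0,0,-0.2,0,3],[0,0,-0.3,0,3],[0,0,-0.3,0,3]],
  ],
)

```text
clock: 12.65
tcp_pos: [0.5902, -0.2063, 0.1474]
orientation: [0.633, 0.774, -0.0, 0.0]
wrist_force: [-2.9, 1.1, 7.1]
width: 0.467
finger_force: 91.3
```

Request:
move_arm(
  deltas=[
    [[0,0,-0.1,0,3],[0,0,-0.2,0,3],[0,0,-0.2,0,3]],
  ],
)

```text
clock: 13.02
tcp_pos: [0.5903, -0.2063, 0.1469]
orientation: [0.633, 0.774, -0.0, 0.0]
wrist_force: [-5.4, 1.9, 13.3]
width: 0.471
finger_force: 92.0
```

The reaction jumped to 13 N, so the stop is reached. I'll add a small margin and hold.

Request:
move_arm(
  deltas=[
    [[0,0,-0.1,0,3],[0,0,-0.2,0,3],[0,0,-0.2,0,3],[0,0,-0.2,0,3],[0,0,-0.2,0,3],[0,0,-0.2,0,3],[0,0,-0.2,0,3],[0,0,-0.2,0,3],[0,0,-0.2,0,3],[0,0,-0.2,0,3]],
  ],
)

```text
clock: 14.28
tcp_pos: [0.5904, -0.2064, 0.1469]
orientation: [0.633, 0.774, -0.0, 0.001]
wrist_force: [-8.1, 2.9, 18.8]
width: 0.472
finger_force: 92.7
```

```bash
python3 - <<'E'
from h import *
from scipy.optimize import least_squares
s=ctrl.observe(); print(s["clock"],s["tcp_pos"],s["wrist_force"],s["moment"])
im,d,K,R,t=cam("scene"); P=cloud(d,K,R,t)
w=(im.min(-1)>110)&(np.hypot(P[...,0]-.59,P[...,1]+.206)<.035)
for lo,hi in((.155,.17),(.17,.185),(.185,.2)):
    q=P[w&(P[...,2]>lo)&(P[...,2]<hi)]
    r=least_squares(lambda c:np.hypot(q[:,0]-c[0],q[:,1]-c[1])-.021,[.589,-.206],loss="soft_l1",f_scale=.002); print(lo,len(q),"axis",r.x.round(4))
c=R@np.array([.589,-.206,.16])+t; x,y=(K@c/c[2])[:2].astype(int)
cv2.imwrite("pics/s5.png",cv2.resize(im[y-60:y+50,x-70:x+70,::-1],None,fx=5,fy=5))
im,d,K,R,t=cam("top"); P=cloud(d,K,R,t); w=(im.max(-1)<70)&(np.hypot(P[...,0]-.589,P[...,1]+.206)<.045)&(abs(P[...,2]-.145)<.01); print("top pad z",w.sum(),np.percentile(P[...,2][w],[10,50,90]))
E
```

```text
14.275 [ 0.59036268 -0.20638773  0.14691065] [-8.10688162  2.85146117 18.80553844] [ 0.54698423  1.59928725 -0.01203323]
0.155 158 axis [ 0.59   -0.2058]
0.17 114 axis [ 0.5911 -0.2057]
0.185 104 axis [ 0.5955 -0.2065]
top pad z 63 [0.13847643 0.14288333 0.14571906]
```

View pics/s5.png

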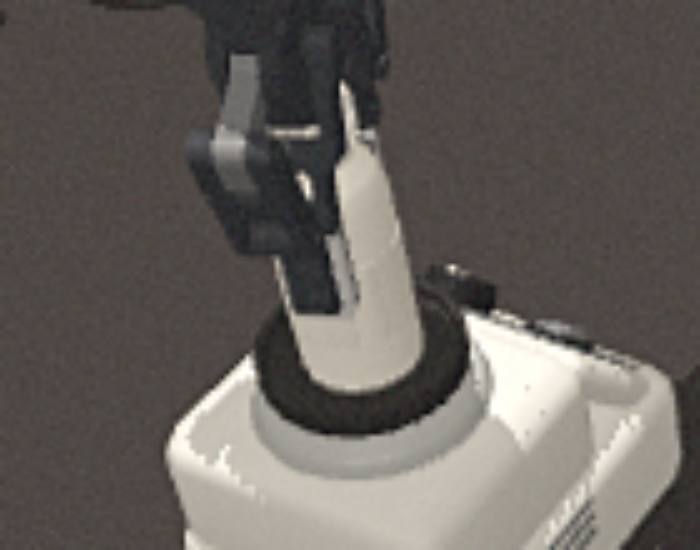

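The bottle stands inside the rim, centred (bottle bottom about (360,375), dish centre about (360,365) in the crop), with the platform sunk into the collar. I'll hold on well past two seconds.

Request:
move_arm(
  deltas=[
    [[0,0,0,0,3],[0,0,0,0,3],[0,0,0,0,3],[0,0,0,0,3],[0,0,0,0,3],[0,0,0,0,3],[0,0,0,0,3],[0,0,0,0,3],[0,0,0,0,3],[0,0,0,0,3]],
  ],
)

```text
clock: 15.62
tcp_pos: [0.5903, -0.2064, 0.1469]
orientation: [0.633, 0.774, -0.0, 0.001]
wrist_force: [-9.1, 3.5, 17.4]
width: 0.473
finger_force: 92.7
```

Request:
move_arm(
  deltas=[
    [[0,0,0,0,3],[0,0,0,0,3],[0,0,0,0,3],[0,0,0,0,3],[0,0,0,0,3],[0,0,0,0,3],[0,0,0,0,3],[0,0,0,0,3],[0,0,0,0,3],[0,0,0,0,3]],
  ],
)

```text
clock: 16.88
tcp_pos: [0.5903, -0.2064, 0.1469]
orientation: [0.633, 0.774, -0.0, 0.0]
wrist_force: [-7.8, 3.9, 18.6]
width: 0.473
finger_force: 92.7
```

Request:
move_arm(
  deltas=[
    [[0,0,0.5,0,3],[0,0,1.2,0,3],[0,0,2.2,0,3],[0,0,3.2,0,3],[0,0,4,0,3],[0,0,4.6,0,3],[0,0,4.8,0,3],[0,0,4.8,0,3],[0,0,4.8,0,3]],
  ],
)

```text
clock: 18.0
tcp_pos: [0.5897, -0.2059, 0.1898]
orientation: [0.633, 0.774, -0.0, -0.0]
wrist_force: [-0.1, -0.3, -1.0]
width: 0.471
finger_force: 90.7
```

Held down about 3.8 s with no slip in the grip. Now the carry back.

Request:
move_arm(
  deltas=[
    [[-0.3,2,0,0,3],[-0.8,6,0,0,3],[-1.3,10,0,0,3],[-1.9,14,0,0,3],[-2.4,18,0,0,3],[-2.9,22,0,0,3],[-3.5,26,0,0,3],[-4,29.5,0,0,3],[-4.3,32,0,0,3],[-4.3,32.3,0,0,3]],
  ],
)

```text
clock: 19.25
tcp_pos: [0.5457, 0.1194, 0.1901]
orientation: [0.631, 0.775, -0.0, -0.0]
wrist_force: [-0.3, -0.5, -2.1]
width: 0.467
finger_force: 90.7
```

Request:
move_arm(
  deltas=[
    [[0,0,0,0,3],[0,0,0,0,3],[0,0,0,0,3]],
  ],
)

```text
clock: 19.62
tcp_pos: [0.5471, 0.1161, 0.1903]
orientation: [0.633, 0.774, -0.0, 0.0]
wrist_force: [0.8, 0.1, -1.7]
width: 0.47
finger_force: 90.7
```

```bash
python3 - <<'E'
from h import *
from scipy.optimize import least_squares
s=ctrl.observe(); T=s["tcp_pos"]; print(s["clock"],T)
im,d,K,R,t=cam("scene"); P=cloud(d,K,R,t)
w=(im.min(-1)>110)&(np.hypot(P[...,0]-T[0],P[...,1]-T[1])<.035)
for lo,hi in((.186,.195),(.195,.205),(.205,.218)):
    q=P[w&(P[...,2]>lo)&(P[...,2]<hi)]
    r=least_squares(lambda c:np.hypot(q[:,0]-c[0],q[:,1]-c[1])-.021,T[:2],loss="soft_l1",f_scale=.002); print(lo,len(q),"axis",r.x.round(4))
E
```

```text
19.625 [0.54711042 0.11612152 0.19025286]
0.186 108 axis [0.5469 0.1166]
0.195 116 axis [0.547  0.1168]
0.205 159 axis [0.5476 0.1167]
```

The bottle hangs upright over its compartment. Lowering now.

Request:
move_arm(
  deltas=[
    [[0,0.1,-3,0,3],[0,0.1,-6,0,3],[0,0.1,-9,0,3],[0,0.1,-12,0,3],[0,0.1,-14.5,0,3],[0,0.1,-16,0,3],[0,0.1,-17,0,3],[0,0.1,-17.5,0,3],[0,0.1,-17.8,0,3],[0,0.1,-17.8,0,3]],
  ],
)

```text
clock: 20.92
tcp_pos: [0.5475, 0.118, 0.0128]
orientation: [0.633, 0.774, 0.0, 0.0]
wrist_force: [-0.7, -0.5, -1.8]
width: 0.476
finger_force: 90.8
```

Request:
move_arm(
  deltas=[
    [[0,0,-0.1,0,3],[0,0,-0.2,0,3],[0,0,-0.2,0,3]],
  ],
)

```text
clock: 21.3
tcp_pos: [0.5474, 0.118, 0.011]
orientation: [0.633, 0.774, 0.0, 0.0]
wrist_force: [-1.4, 0.7, 1.8]
width: 0.467
finger_force: 91.2
```

It's in contact with the floor (+1.8 N). Releasing and retreating.

Request:
move_arm(
  deltas=[
    [[0,0,0,0,4.5],[0,0,0,0,5.5],[0,0,0,0,6.5],[0,0,0,0,7.5],[0,0,0,0,7.5],[0,0,0,0,7.5],[0,0,0,0,7.5],[0,0,0,0,7.5]],
  ],
)

```text
clock: 22.3
tcp_pos: [0.5472, 0.118, 0.0105]
orientation: [0.633, 0.774, 0.0, 0.0]
wrist_force: [-0.3, 1.4, 2.4]
width: 0.878
finger_force: 0.0
```

Request:
move_arm(
  deltas=[
    [[0,0,1,0,7.5],[0,0,3,0,7.5],[0,0,6,0,7.5],[0,0,9,0,7.5],[0,0,12,0,7.5],[0,0,15,0,7.5],[0,0,18,0,7.5],[0,0,18,0,7.5],[0,0,18,0,7.5]],
  ],
)

```text
clock: 23.42
tcp_pos: [0.5465, 0.1179, 0.1902]
orientation: [0.633, 0.774, -0.0, -0.0]
wrist_force: [-0.6, -0.2, 0.8]
width: 0.879
finger_force: 0.0
```

```bash
python3 - <<'E'
from h import *
s=ctrl.observe(); print(s["clock"],s["tcp_pos"],s["wrist_force"])
im,d,K,R,t=cam("scene"); cv2.imwrite("pics/s6.png",im[150:330,150:530,::-1].repeat(2,0).repeat(2,1))
E
```

```text
23.425 [0.54654522 0.11788607 0.19020672] [-0.64701342 -0.2157299   0.76925876]
```

View pics/s6.png

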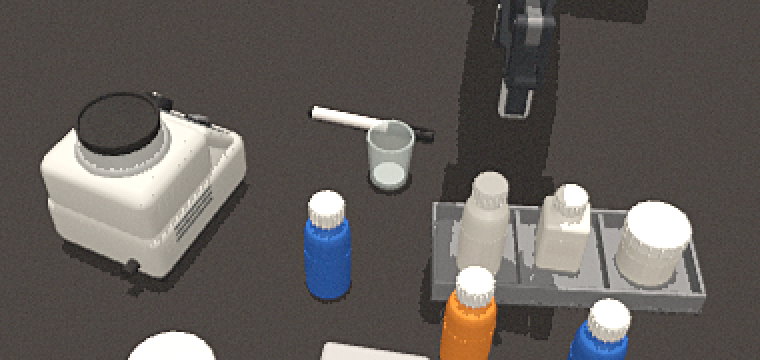

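The bottle stands upright in its compartment at (485,225). The gripper is clear above it and the other items are where they were.

```bash
python3 -c "
from workcell import ctrl
print(ctrl.sign_off())"
```

```text
the job is handed in; nothing more can be done
None
```

The bottle was pressed fully down on the mixer for about 3.8 s, set back upright in its compartment and released; the job was handed in at about 23.5 s (the first grip closed on the cap and was redone on the body before lifting).

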